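# Show the filter wheel's index mark to the bench camera with an inspection mirror

## Task

Pick up the inspection mirror by its rubber grip and hold it behind the detection module, at the spot the overhead bench camera is aimed at, angled so that the camera sees the white index mark on the filter wheel in the middle of the glass. Do not touch the module or its camera with anything, and leave the other things on the bench alone. Finish while still holding the mirror there, still, clear of the bench and at that angle.

Things in the scene. Friction and masses are not known exactly. Their poses are not given: they have to be found in the camera images.
- mirror: Inspection mirror, 110 g, 290 mm long, lying on the bench (height 0) glass up. Origin on its underside; x along the handle towards the glass, z straight out of the glass. Black flat-sided rubber grip: x -65 to 45 mm, 16 wide (y), 18 high (z 0 to 18); then a thin steel rod. Glass 80 (x) by 54 mm (y) in a 2 mm rim, fixed parallel to the handle (swivel locked): it is angled by turning the whole tool.
- mirror_grip (a point): Middle of the part of the rubber grip to hold: on the handle's centre line, 9 mm above the underside, 10 mm from the body's origin towards the glass. 165 mm from the middle of the glass along the handle.
- mirror_face (a point): Middle of the reflecting face of the glass, at (175, 0, 22) mm in the mirror's frame; 165 mm ahead of point mirror_grip and 13 mm above the handle's centre line. The axes are the mirror's, z out of the glass.
- module: Fixed plate-reader module with camera. Origin: underside; x to its rear (away from the robot), y left, z up. Housing and base x -110 to 55 mm, y -125 to 125; cover plate to x 70, top z 146; parts on it to z 195. Black filter wheel (92 mm dia) at the rear right: axis along x at y -65, z 85, rear face x 45. Camera: tube 42 mm dia, 100 long, above the spot behind the wheel, z 334 to 435.
- index_mark (a point): The index mark, a round white 9 mm dot on the rear face of the filter wheel at its top, in the blank place between the filters, at (46, -65, 115) mm in the module's frame. It faces the module's +x.
- camera_lens (a point): Front of the bench camera's lens, at (187, -65, 334) mm in the module's frame. The camera looks down from here along the line to point view_spot; the cover hides the index mark from it.
- view_spot (a point): The spot in the air that the bench camera is aimed at and focused on, 260 mm below the lens, at (133, -65, 80) mm in the module's frame: where the middle of the glass belongs. From here the index mark lies forward (towards the wheel) and a little up, 94 mm away.
- aim_point (a point): Point in the air on the straight line from index mark to camera lens, 27 % of the way, where the line halving the angle mark - view_spot - lens meets it. With the middle of the glass at view_spot and the line straight out of it through this point (105 mm away), the camera sees the mark mid-glass.
- screwdriver: Bystander: a screwdriver, 190 mm, lying on the bench beyond the mirror. Leave alone.
- microplate: Bystander: a white 96-well microplate, 85 x 127 x 14 mm, lying on the far part of the bench. Leave alone.
- spray_bottle: Bystander: a small upright bottle, 44 mm in diameter and 120 mm tall, behind the module on the left. Leave alone.

How it is judged (in metres and radians):
On the way, in this order (a step that is already met when the one before it is completed fails the run):
1. the mirror is picked up off the bench (height (world z) of mirror_face above 0.05 m and height (world z) of mirror_grip above 0.04 m and contact force between mirror and the fingers above 0.5 N), for 0.2 s.
2. the glass is held still at the camera's spot, showing it the index mark (distance between mirror_face and view_spot below 0.02 m and x of aim_point in the frame of mirror_face between -0.016 and 0.016 m and y of aim_point in the frame of mirror_face between -0.012 and 0.012 m and z of aim_point in the frame of mirror_face above 0.05 m and linear speed of mirror below 0.02 m/s and angular speed of mirror below 0.1 rad/s), for 1 s.
At the end, for the whole second after the job is handed in: Fingers hold the mirror by its grip (within 80 mm of mirror_grip), clear of bench and module, still; glass middle within 20 mm of view_spot; the line straight out of the glass passes aim_point within 12 mm across and 16 mm along the glass, so the camera sees the mark (all of step 2 and contact force between mirror and the fingers above 0.5 N and distance between the grasp point and mirror_grip below 0.08 m and height (world z) of mirror_grip above 0.04 m and contact force between mirror and module below 0.1 N); the arm keeps its last pose, push and grip.
It fails at once if the module or its camera is touched by the robot (contact force between module and the arm above 1 N or contact force between module and the fingers above 1 N).
It fails at once if the module or its camera is touched by the mirror (contact force between module and mirror above 1 N).
It fails at once if a bystander is disturbed (distance of any of screwdriver, microplate, spray_bottle from where it was at the start of the episode above 0.02 m).
It also fails if it takes over 40 s, if anything falls off the work surface, if the arm or the gripper's body presses on something with over 40 N, if the wrist force passes 120 N, or if a joint passes its speed limit or range.

## Robot

A 6-joint arm with a two-finger parallel gripper is mounted at the origin on the work surface. World frame = base frame: x ahead of the robot, y to its left, z up, the work surface at z = 0. Lengths are in mm, angles in rad, forces in N, time in s.
With the tool pointing down it reaches from about 300 to 875 mm from the base axis. Payload 6.4 kg.
Tool frame: the origin (TCP) lies at the very end of the fingers, on their centre line; the grasp point (between the pads) lies 19 mm behind it; y points along the fingers, x is the direction in which the jaws open and shut, and the axes are right-handed (so a half turn about y gives the same grasp; the last joint's range is limited). The gripper opens to 88 mm and grips with 3 to 60 N. Pads are 18 mm wide; open, the fingers measure 123 mm over their backs; the gripper's body (75 mm by 187 mm) begins 45 mm behind the grasp point.
Start: joints at [-1.367, 0.181, 1.607, -0, 1.354, -0.206], TCP at [229.112, -527.398, 238.714] pointing down, gripper open.
Joint ranges: [-2.99, 2.99], [-0.89, 2.07], [0.3, 2.58], [-1.14, 4.28], [0, 2.63], [-3.12, 3.12]. Speed limits (rad/s): [2.57, 2.57, 3.01, 3.14, 3.14, 3.14].

## Interface

Orientations are given as a unit quaternion [w, x, y, z].
In Python, from workcell import robot gives the robot as it stands. The module is installed in compiled form; this text tells all that it offers.
- The arm moves only by the shell command python3 -m creep 'ROWS' [FORCE]. ROWS is a JSON object of lists of equal length, an entry for each row: "xyz": the shift along the tool's x, y, z each as a share of 0.25 m, from -1 to 1, a list of three; "turn": the turn, a rotation vector about the tool's x, y, z each as a share of 90 degrees, from -1 to 1, a list of three; "grip": the gripper's target within -1 to 1 (fully open at 1, half-way at 0, shut at -1). A call has 1 to 5 rows; each row shifts and turns the pose as measured when the row begins, along the tool's axes as they then stand; what a row does not reach is not made up. A row lasts 1/8 s, in which the tool goes at most 62.5 mm and 10.7 degrees, less where a joint would pass 70% of its speed; a pose out of reach is approached as far as the arm can. A call with a number of a shift or a turn outside -1 to 1 is refused whole. A call with a gripper value outside its range is refused whole. The fingers move at their own pace and stop on an object; FORCE is the grip in N (left out, the last holds). Time passes only in rows, so rows that do not move let the fingers close. It gives the time, the measured TCP pose, the force and the opening at its end, in the units of the state.
- robot.state(): the state, without advancing time (a new reading comes with each control period).
- robot.read_camera(name): name is "scene" or "side" or "wrist"; returns a dict with "pixels" (420x560x3 uint8, red, green, blue), "mtx" (3x3 intrinsics, pixels), "xyz" and "rotation" of the camera in the world; the wrist camera has in their place "tool_from_camera" (4x4, takes a point from camera to tool coordinates, whose origin is the TCP and whose axes are the tool frame's). Camera axes: x right, y down, z forward; pixel columns grow to the right and rows downward; lengths in mm; the calibration is good to about 2 mm. A picture is of the moment at which its call begins: read the wrist's pose just before it. There is no depth.
- robot.sign_off(): hands the job in, once; it reports no verdict.
The state is a dict: "t": time; "q": joint angles; "joint_velocities": joint speeds; "effort": joint torques, N m; "eef_pos": TCP position; "tool_rot": TCP orientation; "wrist_force": force on the tool from outside, world axes, zero at the start; "torque": the same for the moment, N m; "opening": finger opening in mm.
Only numpy, scipy, OpenCV 4.12 (cv2) and the standard library are available. Lean on these libraries where they do the work, as an engineer would, in place of code of your own. Each camera call takes 0.05 s, during which the arm holds its last target.

## Working session

There is one attempt and no reset: what is moved stays moved. The work goes in short steps, Python scripts to look and compute and a shell command to move; the robot and the scene stay as the last step left them, time stands still between calls to the robot, and variables do not carry over. Pictures are saved under pics/ and viewed, and the job is handed in when it is done.

```bash
mkdir -p pics
python3 - <<'E'
from workcell import robot
import cv2
print(robot.state())
for n in ["scene","side","wrist"]:
    c=robot.read_camera(n); cv2.imwrite(f"pics/{n}0.png",c["pixels"][:,:,::-1])
    print(n,{k:(v.tolist() if hasattr(v,'tolist') else v) for k,v in c.items() if k!="pixels"})
E
```

```text
{'t': 0.0, 'q': array([-1.36731528e+00,  1.81522150e-01,  1.60796739e+00, -1.70766005e-06,
        1.35381154e+00, -2.06293917e-01]), 'joint_velocities': array([ 0.00049702,  0.00067722, -0.00246779,  0.00141969,  0.00201802,
       -0.00029565]), 'effort': array([ 7.38679992e-04, -4.33867979e+01, -3.41852224e+01,  7.02225859e-02,
        3.83084826e-02, -1.42119015e-04]), 'eef_pos': array([ 228.99270829, -526.86566102,  237.84039648]), 'tool_rot': array([ 0.59169758, -0.59084301,  0.38824011, -0.38738627]), 'wrist_force': array([0.0784546 , 0.19040626, 0.1753934 ]), 'torque': array([-0.02673228, -0.04490749, -0.00444324]), 'opening': 88.47798509123116}
scene {'mtx': [[381.9817566570579, 0.0, 283.63529061505847], [0.0, 381.9817566570579, 213.48929238366708], [0.0, 0.0, 1.0]], 'xyz': [986.7334651788444, -624.1005854395818, 958.5295458594558], 'rotation': [-0.364189436907624, 0.8880246771414794, 0.25750112234294487, -0.11167541728062934]}
side {'mtx': [[440.10524691517554, 0.0, 275.5354268715463], [0.0, 440.10524691517554, 207.90988525853822], [0.0, 0.0, 1.0]], 'xyz': [116.28161650414332, 679.8149796740257, 919.6154726596496], 'rotation': [0.11998674254024465, -0.260776526603704, 0.8727396974404862, -0.3948723911576719]}
wrist {'mtx': [[373.7734270270508, 0.0, 282.4772694209261], [0.0, 373.7734270270508, 205.85112842908617], [0.0, 0.0, 1.0]], 'tool_from_camera': [[0.9999999778752919, 0.0002101677246383774, -8.884858329632599e-06, 0.014779605480907954], [7.615527259109415e-05, -0.32233607412170195, 0.946625295204064, -146.60669570156253], [0.00019608617402491348, -0.9466252749368854, -0.3223360829954911, 84.56277838075395], [0.0, 0.0, 0.0, 1.0]]}
```

View pics/scene0.png

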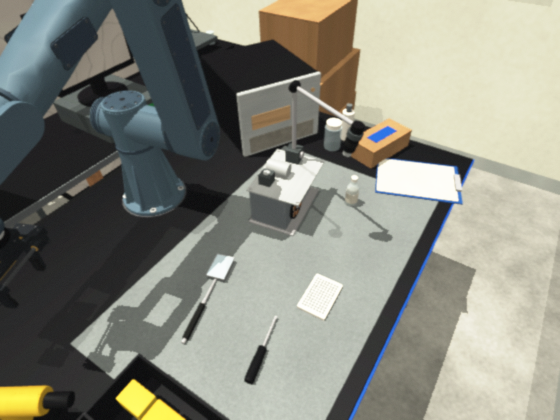

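View pics/side0.png

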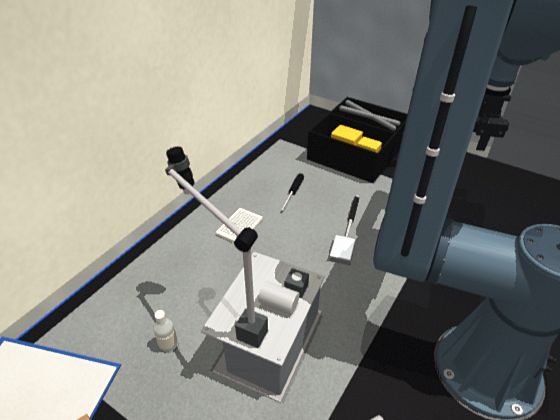

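View pics/wrist0.png

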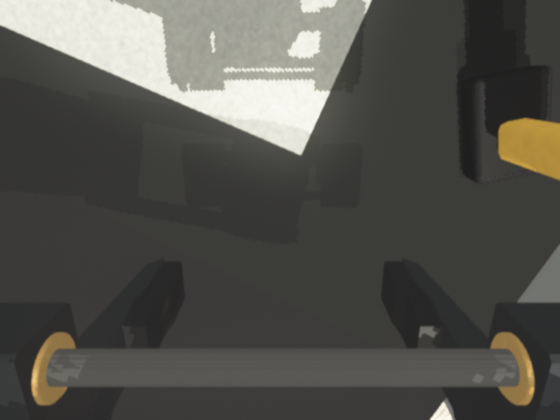

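```bash
cat > h.py <<'E'
import numpy as np,cv2
from workcell import robot
from scipy.spatial.transform import Rotation as R
def q2R(q): q=np.asarray(q); return R.from_quat(np.r_[q[1:],q[0]]).as_matrix()
def cam(n):
    s=robot.state(); c=robot.read_camera(n)
    if n=="wrist":
        T=np.array(c["tool_from_camera"]); Rt=q2R(s["tool_rot"])
        c["R"]=Rt@T[:3,:3]; c["p"]=Rt@T[:3,3]+s["eef_pos"]
    else: c["R"]=q2R(c["rotation"]); c["p"]=np.array(c["xyz"])
    c["K"]=np.array(c["mtx"]); return c
def ray(c,uv): return c["R"]@np.linalg.inv(c["K"])@np.r_[uv,1.]
def plane(c,uv,z): d=ray(c,uv); return c["p"]+d*(z-c["p"][2])/d[2]
def proj(c,P):
    x=c["K"]@(c["R"].T@(np.asarray(P)-c["p"])); return x[:2]/x[2]
def tri(cs,uvs):
    A=0;b=0
    for c,uv in zip(cs,uvs):
        d=ray(c,uv); d/=np.linalg.norm(d); M=np.eye(3)-np.outer(d,d); A=A+M; b=b+M@c["p"]
    return np.linalg.solve(A,b)
def crop(c,x0,y0,w,h,s,name): cv2.imwrite(name,cv2.resize(c["pixels"][y0:y0+h,x0:x0+w,::-1],None,fx=s,fy=s,interpolation=cv2.INTER_CUBIC))
E
python3 - <<'E'
from h import *
c=cam("scene"); crop(c,170,70,210,150,3.8,"pics/sc1.png"); crop(c,170,240,120,100,6,"pics/sc2.png")
d=cam("side"); crop(d,150,140,190,150,4,"pics/si1.png");crop(d,200,270,135,140,4.2,"pics/si3.png"); crop(d,310,180,70,90,6.6,"pics/si2.png")
print(plane(c,(222,267),20),plane(c,(185,340),9),plane(d,(342,247),20),plane(d,(355,197),9))
E
```

```text
[ 440.91394297 -137.75876634   20.        ] [ 503.11270883 -370.84339605    9.        ] [ 434.74461936 -138.10555893   20.        ] [ 504.62809744 -370.36338484    9.        ]
```

View pics/sc1.png

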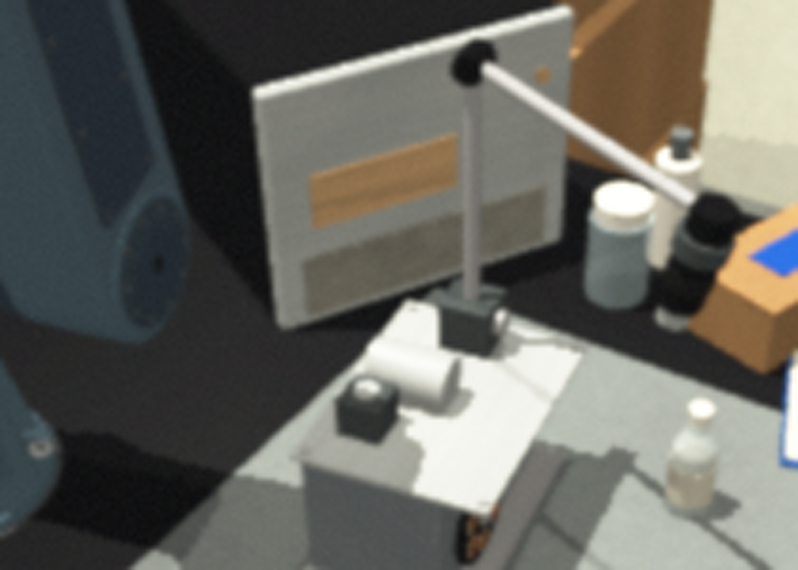

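View pics/sc2.png

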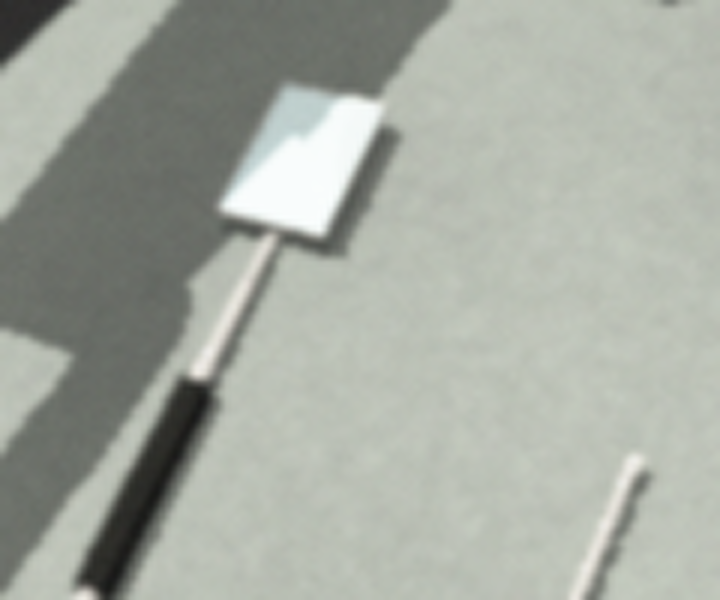

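View pics/si1.png

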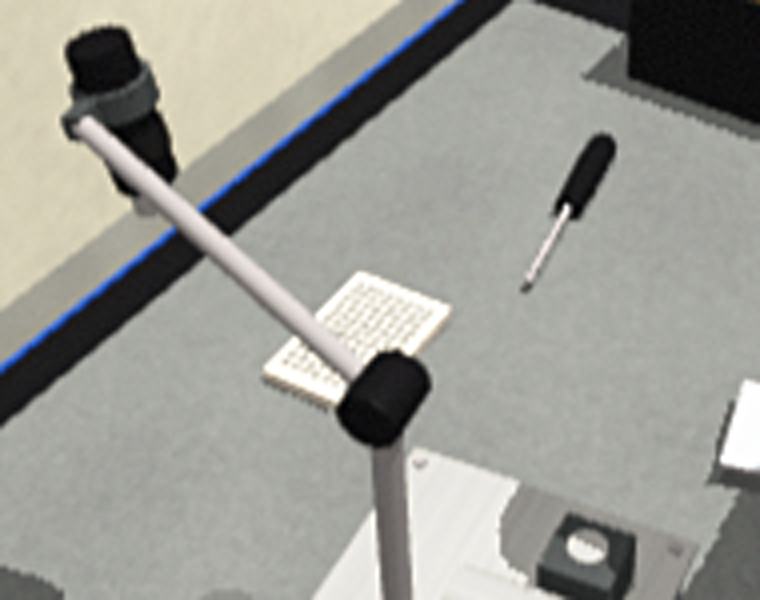

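View pics/si2.png

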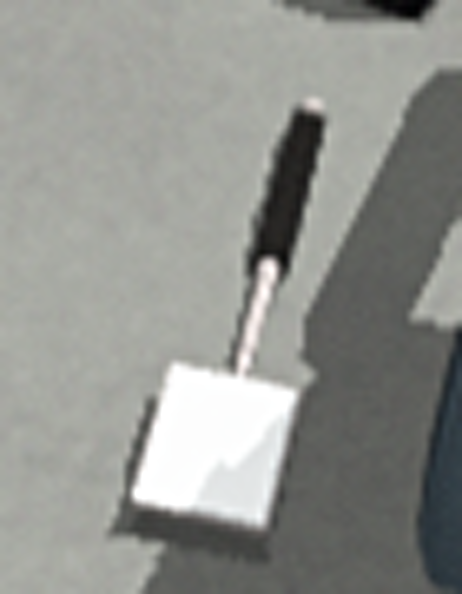

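View pics/si3.png

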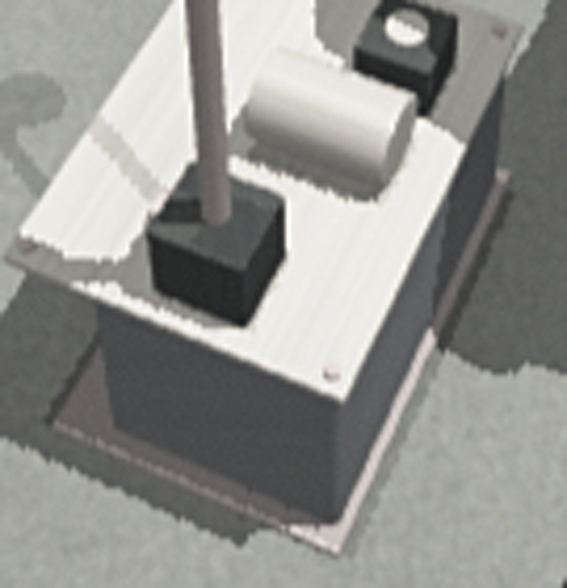

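```bash
cat > m1.py <<'E'
from h import *
c=cam("scene"); d=cam("side")
S=dict(RL=(323.9,160.8),RR=(298.9,204.7),FR=(247.6,189.7),FL=(276.6,149))
D=dict(RL=(201.2,331.9),RR=(254.5,252),FL=(281.9,365.2),FR=(325.2,275.3))
P={}
for k in S:
    P[k]=tri([c,d],[S[k],D[k]]); print(k,P[k].round(1),proj(c,P[k])-S[k],proj(d,P[k])-D[k], plane(c,S[k],145)[:2].round(1),plane(d,D[k],145)[:2].round(1))
print("len/wid",[np.linalg.norm(P[a]-P[b]) for a,b in (("RL","RR"),("FL","FR"),("RL","FL"),("RR","FR"))])
L=tri([c,d],[(349,154),(186.7,191)]); print("lens",L)
# mirror: glass corners and grip ends
g=np.array([(285,82),(385,100),(325,238),(220,210)])/6+(170,240)
gd=np.array([(265,530),(133,503),(172,365),(298,390)])/6.6+(310,180)
for a,b in zip(g,gd): print("glass",plane(c,a,21).round(1),plane(d,b,21).round(1))
for n,a,b in (("gripfront",(200,380),(272,262)),("gripback",(92,588),(312,108))):
    print(n,plane(c,np.array(a)/6+(170,240),14).round(1),plane(d,np.array(b)/6.6+(310,180),14).round(1))
E
python3 m1.py
```

```text
RL [522.7 343.2 143.6] [-0.29382241  0.05120075] [-0.50999017 -0.04874191] [524.2 342.3] [521.  343.3]
RR [561.1 106.4 144.8] [-1.00670275  0.066946  ] [-1.29085959 -0.050415  ] [563.7 108.2] [558.4 105. ]
FR [385.2  78.7 145.3] [-1.25441082 -0.11106841] [-1.76948682  0.16063187] [388.7  80.6] [382.1  75.8]
FL [345.7 314.6 144.3] [-0.04855058  0.00036843] [-0.09228676  0.00138454] [346.4 313.9] [345.4 314.8]
len/wid [np.float64(239.85135207495512), np.float64(239.20243552417213), np.float64(179.25404496031874), np.float64(178.15040629356224)]
lens [674.08225234 180.23752304 333.23166167]
glass [ 396.6 -105.3   21. ] [ 393.1 -104.6   21. ]
glass [448.4 -86.9  21. ] [445.8 -88.1  21. ]
glass [ 476.4 -171.1   21. ] [ 469.9 -169.6   21. ]
glass [ 421.4 -185.8   21. ] [ 417.1 -185.8   21. ]
gripfront [ 473.4 -262.3   14. ] [ 465.3 -260.9   14. ]
gripback [ 502.5 -367.5   14. ] [ 497.8 -371.5   14. ]
```

```bash
cat > g.py <<'E'
from h import *
def plan(Pt,Rt,n):
    """split the way to the target (TCP, R) into n equal rows, as shares in tool axes"""
    s=robot.state(); R0=q2R(s["tool_rot"]); p0=s["eef_pos"]
    w=R.from_matrix(R0.T@Rt).as_rotvec(); dR=R.from_rotvec(w/n).as_matrix()
    print("t",round(s["t"],2),"tcp",p0.round(1),"q",s["q"].round(2),"open",round(s["opening"],1),"F",s["wrist_force"].round(1))
    print("togo mm",(Pt-p0).round(1),"deg",np.degrees(w).round(2))
    Rk=R0
    for k in range(n):
        print("xyz",(Rk.T@(Pt-p0)/n/250).round(3),"turn",(w/n/(np.pi/2)).round(3)); Rk=Rk@dR
hd=np.array([-.2748,.9615,0])   # mirror heading
G=np.array([478.9,-295.8,9.])   # mirror_grip
def grasp(back=15,up=0,flip=1):
    y=np.array([0,0,-1.]); z=-hd*flip; Rt=np.c_[np.cross(y,z),y,z]
    return G-hd*back+[0,0,up]+y*19, Rt
E
python3 - <<'E'
from g import *
print(q2R(robot.state()["tool_rot"]).round(3))
for f in (1,-1): plan(*grasp(up=150,flip=f),6)
E
```

```text
[[ 0.398 -0.     0.917]
 [-0.917  0.     0.398]
 [-0.    -1.     0.   ]]
t 0.35 tcp [ 229.1 -527.3  238.5] q [-1.37  0.18  1.61  0.    1.35 -0.21] open 87.8 F [0.1 0.6 0.1]
togo mm [253.9 217.1 -98.5] deg [ 1.000e-02  9.753e+01 -2.000e-02]
xyz [-0.065  0.066  0.213] turn [ 0.     0.181 -0.   ]
xyz [-0.122  0.066  0.186] turn [ 0.     0.181 -0.   ]
xyz [-0.169  0.066  0.144] turn [ 0.     0.181 -0.   ]
xyz [-0.203  0.066  0.091] turn [ 0.     0.181 -0.   ]
xyz [-0.221  0.066  0.031] turn [ 0.     0.181 -0.   ]
xyz [-0.22   0.066 -0.032] turn [ 0.     0.181 -0.   ]
t 0.35 tcp [ 229.1 -527.3  238.5] q [-1.37  0.18  1.61  0.    1.35 -0.21] open 87.8 F [0.1 0.6 0.1]
togo mm [253.9 217.1 -98.5] deg [-2.000e-02 -8.247e+01 -1.000e-02]
xyz [-0.065  0.066  0.213] turn [-0.    -0.153 -0.   ]
xyz [-0.013  0.066  0.222] turn [-0.    -0.153 -0.   ]
xyz [0.04  0.066 0.219] turn [-0.    -0.153 -0.   ]
xyz [0.091 0.066 0.203] turn [-0.    -0.153 -0.   ]
xyz [0.137 0.066 0.176] turn [-0.    -0.153 -0.   ]
xyz [0.175 0.066 0.138] turn [-0.    -0.153 -0.   ]
```

Run:
```python
from g import *
plan(*grasp(up=190,flip=1),10)
```

```text
t 0.35 tcp [ 229.1 -527.3  238.5] q [-1.37  0.18  1.61  0.    1.35 -0.21] open 87.8 F [0.1 0.6 0.1]
togo mm [253.9 217.1 -58.5] deg [ 1.000e-02  9.753e+01 -2.000e-02]
xyz [-0.039  0.023  0.128] turn [ 0.     0.108 -0.   ]
xyz [-0.06   0.023  0.119] turn [ 0.     0.108 -0.   ]
xyz [-0.08   0.023  0.107] turn [ 0.     0.108 -0.   ]
xyz [-0.097  0.023  0.092] turn [ 0.     0.108 -0.   ]
xyz [-0.111  0.023  0.075] turn [ 0.     0.108 -0.   ]
xyz [-0.122  0.023  0.055] turn [ 0.     0.108 -0.   ]
xyz [-0.129  0.023  0.033] turn [ 0.     0.108 -0.   ]
xyz [-0.133  0.023  0.011] turn [ 0.     0.108 -0.   ]
xyz [-0.133  0.023 -0.012] turn [ 0.     0.108 -0.   ]
xyz [-0.129  0.023 -0.034] turn [ 0.     0.108 -0.   ]
```

```bash
python3 -m creep '{"xyz":[[-0.04,0.02,0.13],[-0.06,0.02,0.12],[-0.08,0.02,0.11],[-0.1,0.02,0.09],[-0.11,0.02,0.075]],"turn":[[0,0.11,0],[0,0.11,0],[0,0.11,0],[0,0.11,0],[0,0.11,0]],"grip":[1,1,1,1,1]}'
python3 - <<'E'
from g import *
plan(*grasp(up=190,flip=1),5)
E
```

```text
t: 0.98
eef_pos: [360.4, -418.6, 213.2]
tool_rot: [-0.365, 0.365, -0.605, 0.606]
wrist_force: [0.7, -0.4, 0.2]
opening: 87.9
t 0.97 tcp [ 360.4 -418.6  213.2] q [-1.07  0.15  1.69 -0.    1.3   0.98] open 87.9 F [ 0.7 -0.4  0.2]
togo mm [122.7 108.4 -33.2] deg [-7.00e-02  4.62e+01  4.00e-02]
xyz [-0.123  0.026  0.046] turn [-0.     0.103  0.   ]
xyz [-0.128  0.026  0.026] turn [-0.     0.103  0.   ]
xyz [-0.131  0.026  0.005] turn [-0.     0.103  0.   ]
xyz [-0.13   0.026 -0.016] turn [-0.     0.103  0.   ]
xyz [-0.126  0.027 -0.037] turn [-0.     0.103  0.   ]
```

```bash
python3 -m creep '{"xyz":[[-0.123,0.026,0.046],[-0.13,0.026,0.026],[-0.131,0.026,0.005],[-0.13,0.026,-0.016],[-0.126,0.027,-0.037]],"turn":[[0,0.105,0],[0,0.105,0],[0,0.105,0],[0,0.105,0],[0,0.105,0]],"grip":[1,1,1,1,1]}'
python3 - <<'E'
from g import *
plan(*grasp(up=190,flip=1),1)
c=cam("wrist"); cv2.imwrite("pics/w2.png",c["pixels"][:,:,::-1])
for b in (-35,0,75): print(b,proj(c,G-hd*b+[0,0,9]))
E
```

```text
t: 1.6
eef_pos: [489.5, -308.3, 179.8]
tool_rot: [-0.082, 0.081, -0.701, 0.703]
wrist_force: [0.3, 0.1, -0.2]
opening: 88.4
t 1.6 tcp [ 489.5 -308.3  179.8] q [-0.77  0.25  1.65 -0.    1.24  2.14] open 88.4 F [ 0.3  0.1 -0.2]
togo mm [-6.5 -2.   0.2] deg [-0.15 -2.67 -0.03]
xyz [ 0.027 -0.001  0.002] turn [-0.002 -0.03  -0.   ]
-35 [293.12357408 236.5832008 ]
0 [291.61561695 199.42229911]
75 [288.00522665 110.45069909]
```

View pics/w2.png

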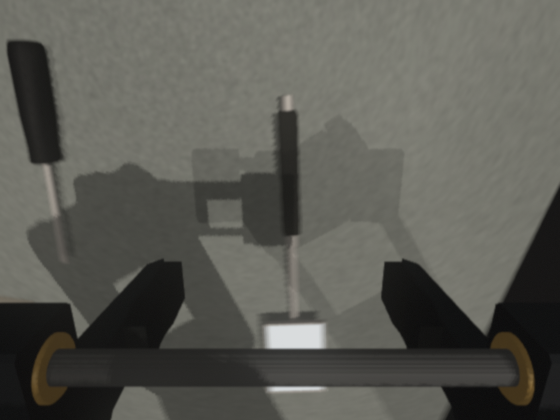

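```bash
python3 -m creep '{"xyz":[[0.027,0.2,0.002],[0,0.2,0],[0,0.2,0]],"turn":[[0,-0.03,0],[0,0,0],[0,0,0]],"grip":[1,1,1]}'
python3 - <<'E'
from g import *
plan(*grasp(up=14,flip=1),1)
c=cam("wrist"); cv2.imwrite("pics/w3.png",c["pixels"][:,:,::-1])
E
```

```text
t: 2.02
eef_pos: [490.0, -310.1, 30.7]
tool_rot: [-0.102, 0.095, -0.697, 0.704]
wrist_force: [0.3, 0.5, -0.8]
opening: 87.9
t 2.02 tcp [ 490.  -310.1   30.7] q [-0.77  0.45  1.73  0.    0.95  2.09] open 87.9 F [ 0.3  0.5 -0.8]
togo mm [ -7.   -0.1 -26.7] deg [-0.66  0.08 -0.45]
xyz [ 0.028  0.106 -0.009] turn [-0.007  0.001 -0.005]
```

View pics/w3.png

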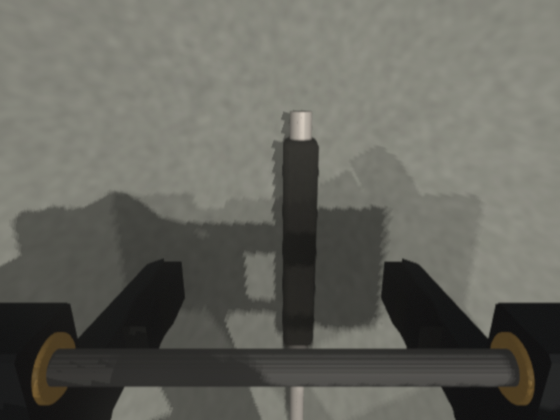

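```bash
python3 -m creep '{"xyz":[[0.028,0.05,-0.008],[0,0.05,0],[0,0,0]],"turn":[[-0.007,0,-0.005],[0,0,0],[0,0,0]],"grip":[1,1,1]}'
python3 - <<'E'
from g import *
plan(*grasp(up=14,flip=1),1)
E
```

```text
t: 2.45
eef_pos: [479.1, -308.5, 2.2]
tool_rot: [0.097, -0.101, 0.703, -0.697]
wrist_force: [0.6, 0.3, 1.1]
opening: 88.2
t 2.45 tcp [ 479.1 -308.5    2.2] q [-0.78  0.5   1.74 -0.    0.92  2.08] open 88.2 F [0.6 0.3 1.1]
togo mm [ 3.9 -1.8  1.8] deg [0.48 0.15 0.31]
xyz [-0.013 -0.007  0.011] turn [0.005 0.002 0.003]
```

```bash
python3 -m creep '{"xyz":[[-0.013,-0.005,0.01],[0,0,0],[0,0,0],[0,0,0],[0,0,0]],"turn":[[0.005,0,0.003],[0,0,0],[0,0,0],[0,0,0],[0,0,0]],"grip":[1,-1,-1,-1,-1]}' 50;  python3 -m creep '{"xyz":[[0,0,0],[0,0,0]],"turn":[[0,0,0],[0,0,0]],"grip":[-1,-1]}'
```

```text
t: 3.08
eef_pos: [485.1, -312.2, 6.5]
tool_rot: [-0.1, 0.098, -0.698, 0.702]
wrist_force: [0.2, 0.4, 0.2]
opening: 49.9
t: 3.32
eef_pos: [484.9, -312.0, 6.2]
tool_rot: [-0.1, 0.098, -0.699, 0.702]
wrist_force: [-0.7, 0.0, 0.0]
opening: 30.1
```

```bash
python3 -m creep '{"xyz":[[0,0.01,0],[0,0,0],[0,0,0],[0,0,0],[0,0,0]],"turn":[[0,0,0],[0,0,0],[0,0,0],[0,0,0],[0,0,0]],"grip":[-1,-1,-1,-1,-1]}'
python3 - <<'E'
from g import *
plan(*grasp(up=14,flip=1),1)
c=cam("wrist"); cv2.imwrite("pics/w4.png",c["pixels"][:,:,::-1])
E
```

```text
t: 3.95
eef_pos: [484.8, -311.8, 3.3]
tool_rot: [-0.1, 0.098, -0.699, 0.702]
wrist_force: [-0.5, -0.5, -1.4]
opening: 15.6
t 3.95 tcp [ 484.8 -311.8    3.3] q [-0.78  0.5   1.73 -0.    0.9   2.08] open 15.6 F [-0.5 -0.5 -1.4]
togo mm [-1.7  1.6  0.7] deg [-0.25  0.16 -0.12]
xyz [ 0.005 -0.003 -0.008] turn [-0.003  0.002 -0.001]
```

View pics/w4.png

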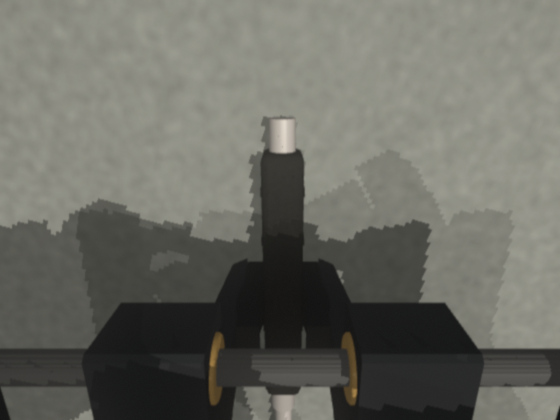

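```bash
python3 - <<'E'
from g import *
c=cam("wrist"); s=robot.state(); Rt=q2R(s["tool_rot"])
P=plane(c,(282.5,151),18); t=Rt.T@(P-s["eef_pos"]); print(P,t)
g=Rt.T@(G-s["eef_pos"]); print("grip by scene est, tool",g)
E
python3 -m creep '{"xyz":[[0,-0.05,0],[0,-0.1,0],[0,-0.12,0],[0,-0.12,0],[0,-0.1,0]],"turn":[[0,0,0],[0,0,0],[0,0,0],[0,0,0],[0,0,0]],"grip":[-1,-1,-1,-1,-1]}'
python3 - <<'E'
from h import *
for n in ("wrist","scene","side"):
    c=cam(n); cv2.imwrite(f"pics/{n}5.png",c["pixels"][:,:,::-1])
E
```

```text
[ 501.61375452 -369.1859906    18.        ] [ -0.29215844 -14.44748504  59.80978471]
grip by scene est, tool [  1.19021344  -5.79195954 -17.03618274]
t: 4.68
eef_pos: [483.1, -310.2, 129.8]
tool_rot: [-0.099, 0.099, -0.7, 0.7]
wrist_force: [0.1, 0.6, -1.5]
opening: 15.9
```

View pics/wrist5.png

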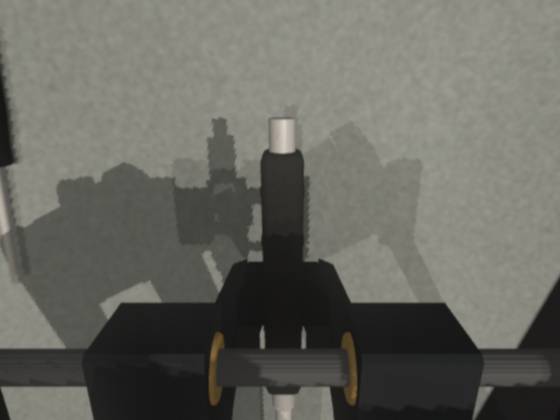

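View pics/scene5.png

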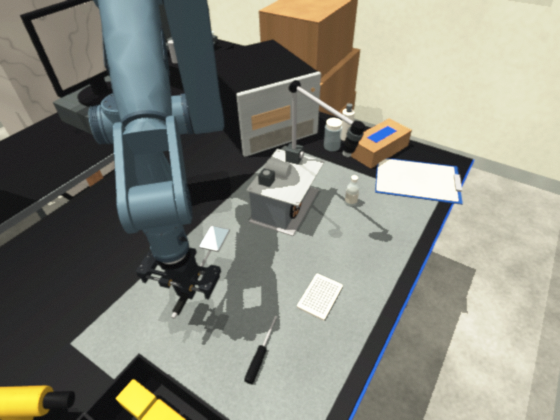

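View pics/side5.png

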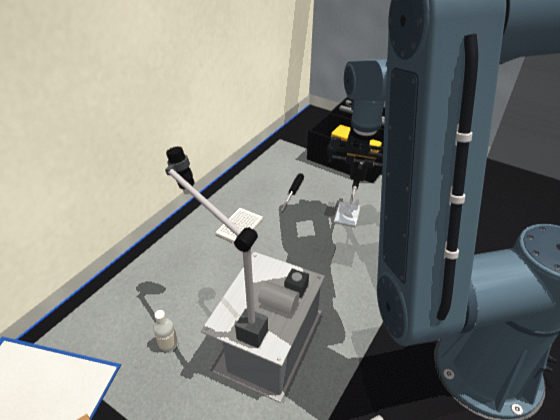

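```bash
cat >> g.py <<'E'
MO=np.array([472.9,213.8,0]); yaw=np.radians(9.1)
Rm=R.from_euler("z",yaw).as_matrix()
W=lambda p: MO+Rm@np.array(p,float)
VS=W((133,-65,80)); MK=W((46,-65,115)); LN=W((187,-65,334)); AP=MK+.27*(LN-MK)
MT=np.array([[0,1,0],[0,0,-1],[-1,0,0.]]); mt=np.array([0,3.3,-5.5])  # mirror -> tool
def final(phi=20,off=(0,0,0)):
    n=AP-VS; n/=np.linalg.norm(n); xm=Rm[:,1]-n*(n@Rm[:,1]); xm/=np.linalg.norm(xm)
    xm=R.from_rotvec(n*np.radians(phi)).apply(xm); M=np.c_[xm,np.cross(n,xm),n]
    Rt=M@MT.T; face=MT@np.array([175,0,22.])+mt
    return VS+np.array(off)-Rt@face, Rt
def check():
    s=robot.state(); Rt=q2R(s["tool_rot"]); Rf=Rt@MT; f=Rt@(MT@np.array([175,0,22.])+mt)+s["eef_pos"]
    print("face",f.round(1),"in module",(Rm.T@(f-MO)).round(1),"dist",np.linalg.norm(f-VS).round(1),"aim in face",(Rf.T@(AP-f)).round(1))
E
python3 - <<'E'
from g import *
print(VS,LN,AP)
check()
for phi in (10,20,30):
    P,Rt=final(phi); print(phi,P.round(1),Rt.round(2).tolist(),"mod",(Rm.T@(P-MO)).round(1))
P,Rt=final(20,(30,-330,50)); plan(P,Rt,6)
E
```

```text
[614.50631067 170.65312551  80.        ] [667.82665623 179.19366114 334.        ] [566.19215311 162.91445128 174.13      ]
face [ 433.7 -137.5  147.7] in module [ -94.3 -340.6  147.7] dist 363.6 aim in face [ 251.7 -210.7   27. ]
10 [678.6   0.9  77.9] [[-0.84, 0.46, 0.31], [-0.31, 0.07, -0.95], [-0.45, -0.89, 0.08]] mod [ 169.4 -242.8   77.9]
20 [703.9  13.2  91.9] [[-0.77, 0.46, 0.45], [-0.47, 0.07, -0.88], [-0.43, -0.89, 0.16]] mod [ 196.4 -234.6   91.9]
30 [726.8  30.3 105. ] [[-0.68, 0.46, 0.58], [-0.62, 0.07, -0.78], [-0.4, -0.89, 0.23]] mod [ 221.7 -221.3  105. ]
t 4.83 tcp [ 483.8 -310.9  129.6] q [-0.78  0.3   1.7  -0.    1.14  2.08] open 15.5 F [ 0.   0.  -1.7]
togo mm [250.1  -5.9  12.2] deg [  6.23 -12.69  26.7 ]
xyz [-0.159 -0.008  0.05 ] turn [ 0.012 -0.024  0.049]
xyz [-0.157  0.005  0.056] turn [ 0.012 -0.024  0.049]
xyz [-0.154  0.019  0.061] turn [ 0.012 -0.024  0.049]
xyz [-0.15   0.032  0.067] turn [ 0.012 -0.024  0.049]
xyz [-0.144  0.044  0.071] turn [ 0.012 -0.024  0.049]
xyz [-0.138  0.057  0.076] turn [ 0.012 -0.024  0.049]
```

```bash
python3 -m creep '{"xyz":[[-0.1,0,0.03],[-0.14,0,0.05],[-0.15,0.01,0.06],[-0.15,0.025,0.065],[-0.14,0.035,0.07]],"turn":[[0.012,-0.024,0.05],[0.012,-0.024,0.05],[0.012,-0.024,0.05],[0.012,-0.024,0.05],[0.012,-0.024,0.05]],"grip":[-1,-1,-1,-1,-1]}'
python3 - <<'E'
from g import *
P,Rt=final(20,(30,-330,50)); plan(P,Rt,3); check()
E
```

```text
t: 5.45
eef_pos: [668.4, -311.1, 136.7]
tool_rot: [-0.306, 0.02, -0.661, 0.685]
wrist_force: [0.4, 0.7, -1.6]
opening: 15.6
t 5.45 tcp [ 668.4 -311.1  136.7] q [-0.73  0.45  1.53  0.39  0.93  1.73] open 15.6 F [ 0.4  0.7 -1.6]
togo mm [65.5 -5.7  5.1] deg [ 1.27 -1.82  3.88]
xyz [-0.07   0.027  0.045] turn [ 0.005 -0.007  0.014]
xyz [-0.069  0.029  0.046] turn [ 0.005 -0.007  0.014]
xyz [-0.068  0.031  0.047] turn [ 0.005 -0.007  0.014]
face [ 583.  -151.   131.4] in module [  51.  -377.7  131.4] dist 327.3 aim in face [ 282.3 -142.4   26.5]
```

```bash
python3 -m creep '{"xyz":[[-0.07,0.027,0.045],[-0.07,0.029,0.046],[-0.068,0.031,0.047],[0,0,0]],"turn":[[0.005,-0.007,0.014],[0.005,-0.007,0.014],[0.005,-0.007,0.014],[0,0,0]],"grip":[-1,-1,-1,-1]}'
python3 - <<'E'
from g import *
P,Rt=final(20,(20,-60,20)); plan(P,Rt,8); check()
c=cam("side"); crop(c,150,130,250,190,3.1,"pics/side6.png")
c=cam("wrist"); cv2.imwrite("pics/w6.png",c["pixels"][:,:,::-1])
E
```

```text
t: 5.95
eef_pos: [733.1, -314.3, 131.8]
tool_rot: [-0.337, 0.008, -0.652, 0.679]
wrist_force: [0.9, -0.5, -1.2]
opening: 15.6
t 5.95 tcp [ 733.1 -314.3  131.8] q [-0.69  0.56  1.41  0.45  0.91  1.71] open 15.6 F [ 0.9 -0.5 -1.2]
togo mm [ -9.2 267.5 -20. ] deg [ 0.49 -0.1   0.3 ]
xyz [-0.055  0.017 -0.121] turn [ 0.001 -0.     0.   ]
xyz [-0.055  0.017 -0.121] turn [ 0.001 -0.     0.   ]
xyz [-0.055  0.017 -0.121] turn [ 0.001 -0.     0.   ]
xyz [-0.055  0.017 -0.121] turn [ 0.001 -0.     0.   ]
xyz [-0.055  0.017 -0.121] turn [ 0.001 -0.     0.   ]
xyz [-0.055  0.017 -0.121] turn [ 0.001 -0.     0.   ]
xyz [-0.055  0.017 -0.121] turn [ 0.001 -0.     0.   ]
xyz [-0.055  0.017 -0.121] turn [ 0.001 -0.     0.   ]
face [ 643.4 -156.9  121.5] in module [ 109.7 -393.   121.5] dist 331.5 aim in face [ 308.4 -112.8   56.4]
```

View pics/side6.png

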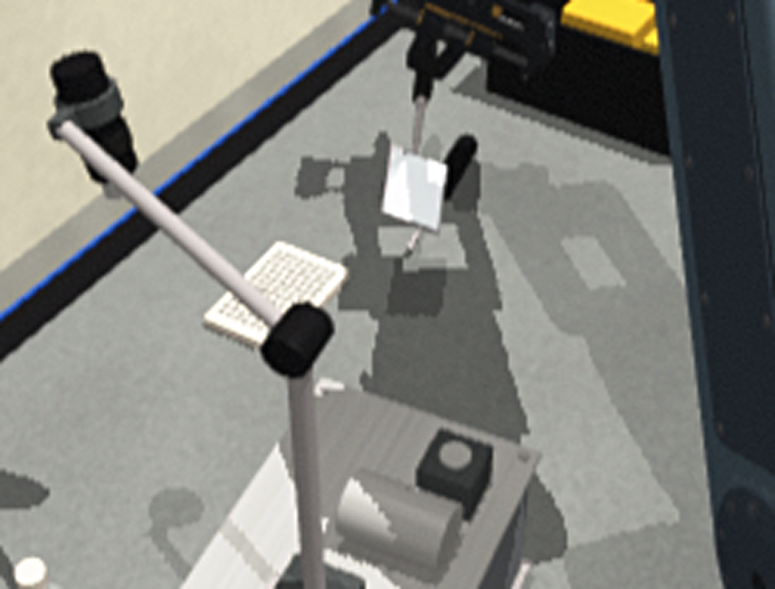

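View pics/w6.png

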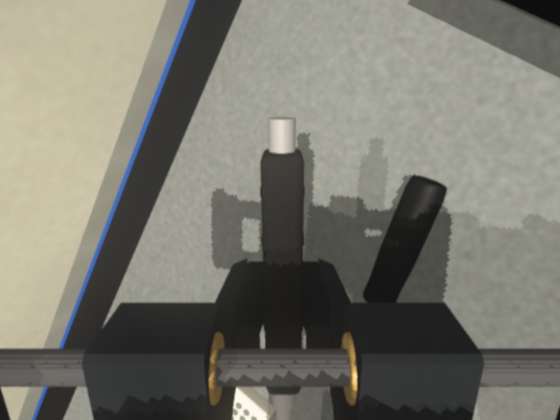

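```bash
python3 - <<'E'
from g import *
c=cam("side"); print(proj(c,[643.4,-156.9,121.5]))
E
python3 -m creep '{"xyz":[[-0.04,0.01,-0.08],[-0.055,0.017,-0.12],[-0.055,0.017,-0.12],[-0.055,0.017,-0.12],[-0.055,0.017,-0.12]],"turn":[[0.001,0,0],[0.001,0,0],[0.001,0,0],[0.001,0,0],[0.001,0,0]],"grip":[-1,-1,-1,-1,-1]}'
python3 - <<'E'
from g import *
P,Rt=final(20,(20,-60,20)); plan(P,Rt,3); check()
for n in ("scene","side"):
    c=cam(n); cv2.imwrite(f"pics/{n}7.png",c["pixels"][:,:,::-1])
E
```

```text
[283.39697709 189.90726276]
t: 6.72
eef_pos: [724.9, -151.7, 121.5]
tool_rot: [-0.336, 0.006, -0.65, 0.682]
wrist_force: [-0.5, 0.3, -1.3]
opening: 15.6
t 6.72 tcp [ 724.9 -151.7  121.5] q [-0.48  0.43  1.62  0.41  0.74  1.9 ] open 15.6 F [-0.5  0.3 -1.3]
togo mm [ -1.  104.9  -9.6] deg [ 0.03 -0.32  0.38]
xyz [-0.059  0.021 -0.126] turn [ 0.    -0.001  0.001]
xyz [-0.059  0.021 -0.126] turn [ 0.    -0.001  0.001]
xyz [-0.059  0.021 -0.126] turn [ 0.    -0.001  0.001]
face [636.3   6.3 110.1] in module [ 128.5 -230.8  110.1] dist 168.5 aim in face [159.5 -45.9  77.5]
```

View pics/scene7.png

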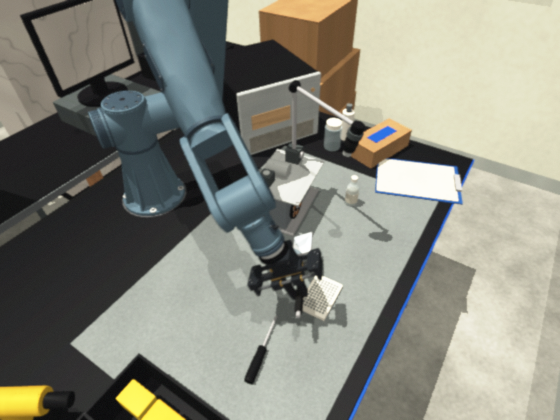

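View pics/side7.png

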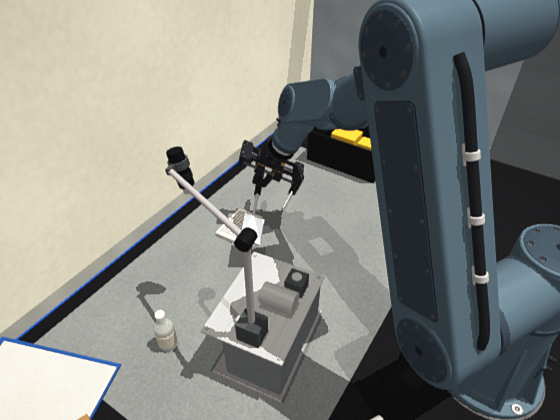

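```bash
python3 -m creep '{"xyz":[[-0.04,0.015,-0.085],[-0.055,0.02,-0.12],[-0.055,0.02,-0.12],[-0.02,0.007,-0.05],[0,0,0]],"turn":[[0,0,0],[0,-0.001,0.002],[0,-0.001,0.002],[0,0,0],[0,0,0]],"grip":[-1,-1,-1,-1,-1]}'
python3 - <<'E'
from g import *
P,Rt=final(20); plan(P,Rt,3); check()
for n in ("scene","side"):
    c=cam(n); cv2.imwrite(f"pics/{n}8.png",c["pixels"][:,:,::-1])
E
```

```text
t: 7.45
eef_pos: [720.1, -40.6, 112.1]
tool_rot: [-0.34, 0.006, -0.65, 0.68]
wrist_force: [-0.2, -0.0, -1.6]
opening: 15.9
t 7.45 tcp [720.1 -40.6 112.1] q [-0.31  0.39  1.7   0.36  0.65  2.07] open 15.9 F [-0.2 -0.  -1.6]
togo mm [-16.1  53.8 -20.2] deg [ 0.18  0.1  -0.02]
xyz [-0.006  0.02  -0.077] turn [ 0.001  0.    -0.   ]
xyz [-0.006  0.02  -0.077] turn [ 0.001  0.    -0.   ]
xyz [-0.005  0.019 -0.077] turn [ 0.001  0.    -0.   ]
face [630.2 116.6 100.6] in module [ 139.9 -120.8  100.6] dist 59.9 aim in face [58.1 -4.5 90.8]
```

View pics/scene8.png

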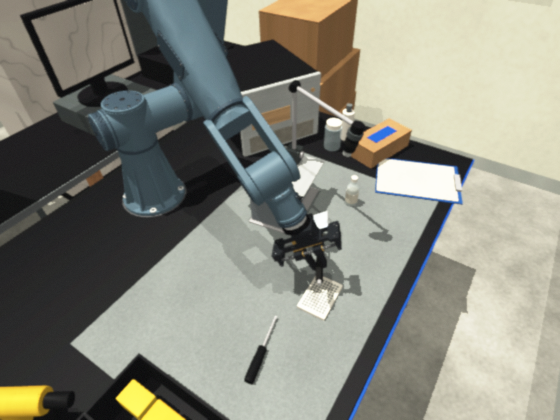

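View pics/side8.png

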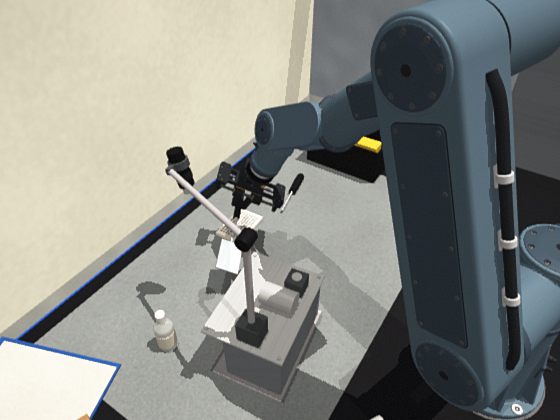

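```bash
python3 -m creep '{"xyz":[[-0.006,0.02,-0.075],[-0.006,0.02,-0.077],[-0.005,0.018,-0.06],[0,0,0]],"turn":[[0.001,0,0],[0.001,0,0],[0,0,0],[0,0,0]],"grip":[-1,-1,-1,-1]}'
python3 - <<'E'
from g import *
P,Rt=final(20); plan(P,Rt,1); check()
for n in ("scene","side"):
    c=cam(n); x0,y0=(200,120) if n=="scene" else (150,130)
    crop(c,x0,y0,190,150,4,f"pics/{n}9.png")
    Rf=q2R(robot.state()["tool_rot"]); t=robot.state()["eef_pos"]
    for p in [(135,-27,22),(215,-27,22),(215,27,22),(135,27,22),(175,0,22)]: print(n,((proj(c,t+Rf@(MT@np.array(p)+mt))-(x0,y0))*4).round(0))
c=cam("wrist"); cv2.imwrite("pics/w9.png",c["pixels"][:,:,::-1])
E
```

```text
t: 8.05
eef_pos: [705.2, 9.1, 90.9]
tool_rot: [-0.339, 0.005, -0.649, 0.682]
wrist_force: [0.1, -0.4, -0.9]
opening: 15.4
t 8.05 tcp [705.2   9.1  90.9] q [-0.23  0.39  1.76  0.33  0.57  2.16] open 15.4 F [ 0.1 -0.4 -0.9]
togo mm [-1.3  4.1  1. ] deg [-0.11 -0.11  0.04]
xyz [-0.005 -0.005 -0.016] turn [-0.001 -0.001  0.   ]
face [616.2 166.8  78.9] in module [134.  -69.1  78.9] dist 4.4 aim in face [  3.8  -0.9 107.6]
scene [519. 399.]
scene [519. 341.]
scene [459. 361.]
scene [455. 419.]
scene [488. 379.]
side [258. 514.]
side [232. 627.]
side [316. 653.]
side [338. 541.]
side [286. 582.]
```

View pics/scene9.png

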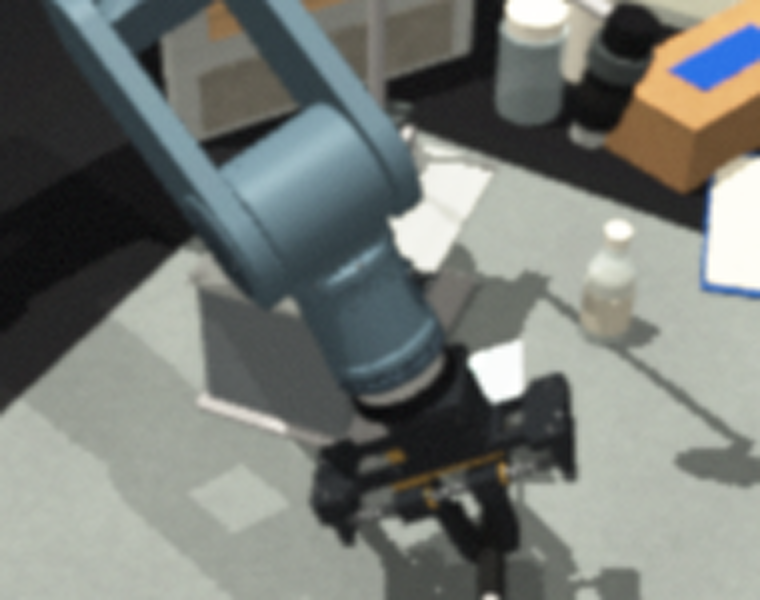

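View pics/side9.png

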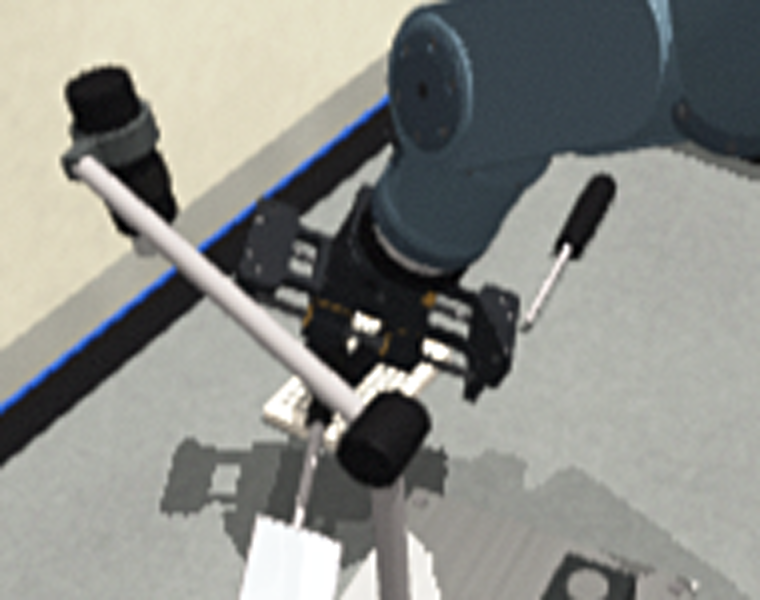

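View pics/w9.png

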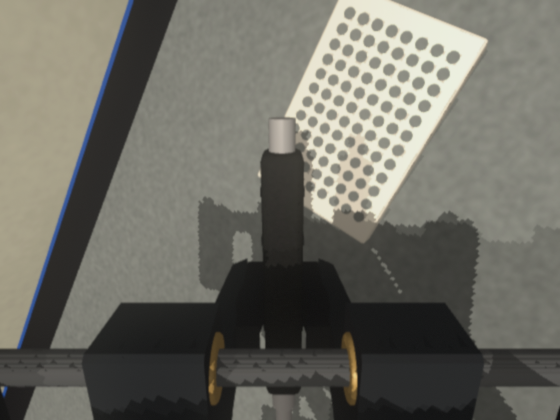

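```bash
python3 -m creep '{"xyz":[[-0.005,-0.005,-0.016],[0,0,0],[0,0,0],[0,0,0]],"turn":[[-0.001,-0.001,0],[0,0,0],[0,0,0],[0,0,0]],"grip":[-1,-1,-1,-1]}'
python3 - <<'E'
from g import *
P,Rt=final(20); plan(P,Rt,1); check()
a=cam("scene");b=cam("side")
print("lens proj",proj(a,LN),proj(b,LN),"tri",tri([a,b],[(346.5,154.5),(187,192)]),LN)
print("cam top",proj(a,W((208.4,-65,435))),proj(b,W((208.4,-65,435))))
crop(b,200,230,150,170,3.5,"pics/side10.png"); crop(a,310,100,80,80,7,"pics/scene10.png");crop(b,150,130,80,80,7,"pics/side10b.png")
E
```

```text
t: 8.7
eef_pos: [706.3, 10.0, 94.7]
tool_rot: [-0.34, 0.003, -0.648, 0.682]
wrist_force: [0.9, 0.4, -0.6]
opening: 15.3
t 8.7 tcp [706.3  10.   94.7] q [-0.23  0.38  1.76  0.33  0.57  2.17] open 15.3 F [ 0.9  0.4 -0.6]
togo mm [-2.4  3.2 -2.8] deg [-0.28 -0.12 -0.13]
xyz [ 0.006  0.007 -0.017] turn [-0.003 -0.001 -0.001]
face [617.5 167.7  82.2] in module [135.5 -68.4  82.2] dist 4.7 aim in face [  3.7   1.7 105.3]
lens proj [346.38034875 153.34528764] [188.69634833 191.36368219] tri [670.13741606 179.84786166 331.19812398] [667.82665623 179.19366114 334.        ]
cam top [358.81926914 122.57354489] [172.64788505 148.85565864]
```

View pics/side10.png

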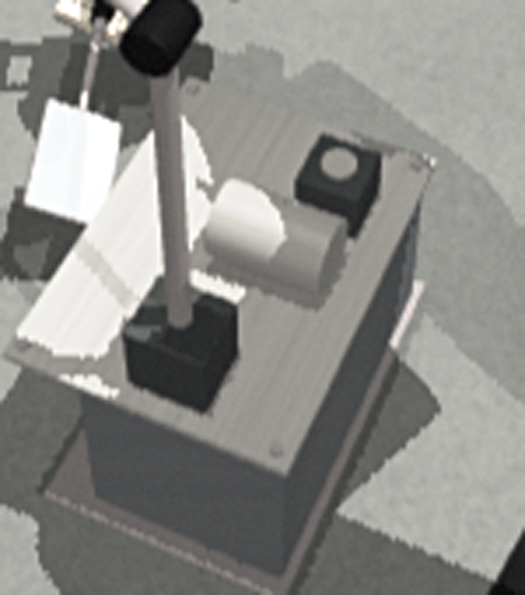

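View pics/scene10.png

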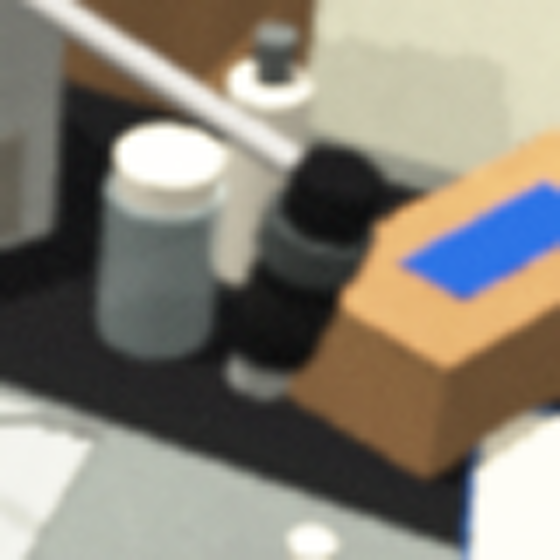

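View pics/side10b.png

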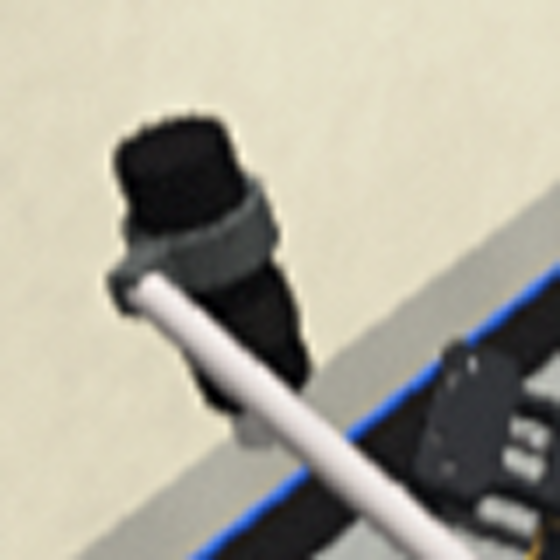

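```bash
python3 -m creep '{"xyz":[[0.005,0.006,-0.015],[0,0,0],[0,0,0],[0,0,0],[0,0,0]],"turn":[[-0.002,-0.001,-0.001],[0,0,0],[0,0,0],[0,0,0],[0,0,0]],"grip":[-1,-1,-1,-1,-1]}'; python3 -c "
from g import *
P,Rt=final(20); plan(P,Rt,1); check(); print(robot.state()['joint_velocities'].round(3))"
python3 -m creep '{"xyz":[[0,0,0],[0,0,0],[0,0,0],[0,0,0],[0,0,0]],"turn":[[0,0,0],[0,0,0],[0,0,0],[0,0,0],[0,0,0]],"grip":[-1,-1,-1,-1,-1]}'; python3 -c "
from g import *
P,Rt=final(20); plan(P,Rt,1); check(); print(robot.state()['joint_velocities'].round(3))"
```

```text
t: 9.43
eef_pos: [704.1, 13.1, 91.8]
tool_rot: [-0.34, 0.005, -0.649, 0.681]
wrist_force: [0.3, -0.3, -1.5]
opening: 15.4
t 9.43 tcp [704.1  13.1  91.8] q [-0.23  0.38  1.76  0.33  0.57  2.17] open 15.4 F [ 0.3 -0.3 -1.5]
togo mm [-0.1  0.1  0.1] deg [-0.07 -0.03 -0.02]
xyz [ 0.    -0.    -0.001] turn [-0.001 -0.    -0.   ]
face [614.8 170.6  79.8] in module [133.3 -65.1  79.8] dist 0.4 aim in face [-0.000e+00  1.000e-01  1.064e+02]
[ 0.     0.    -0.001  0.001 -0.     0.001]
t: 10.05
eef_pos: [704.2, 13.0, 91.9]
tool_rot: [-0.34, 0.005, -0.649, 0.681]
wrist_force: [-0.6, 0.4, -2.0]
opening: 15.5
t 10.05 tcp [704.2  13.   91.9] q [-0.23  0.38  1.76  0.33  0.57  2.17] open 15.5 F [-0.6  0.4 -2. ]
togo mm [-0.2  0.2 -0. ] deg [-0.08 -0.03 -0.03]
xyz [ 0.001 -0.    -0.001] turn [-0.001 -0.    -0.   ]
face [614.9 170.6  79.8] in module [133.4 -65.1  79.8] dist 0.4 aim in face [1.000e-01 2.000e-01 1.064e+02]
[-0.001 -0.     0.001  0.    -0.001  0.001]
```

```bash
python3 -m creep '{"xyz":[[0,0,0],[0,0,0],[0,0,0],[0,0,0],[0,0,0]],"turn":[[0,0,0],[0,0,0],[0,0,0],[0,0,0],[0,0,0]],"grip":[-1,-1,-1,-1,-1]}'
python3 - <<'E'
from g import *
check()
s=robot.state();Rf=q2R(s["tool_rot"]); t=s["eef_pos"]
for n,(x0,y0) in (("scene",(290,175)),("side",(190,240))):
    c=cam(n); crop(c,x0,y0,70,70,8,f"pics/{n}11.png")
    for p in [(133,-29,22),(217,-29,22),(217,29,22),(133,29,22)]: print(n,((proj(c,t+Rf@(MT@np.array(p)+mt))-(x0,y0))*8).round(0))
c=cam("wrist"); cv2.imwrite("pics/w11.png",c["pixels"][:,:,::-1])
E
```

```text
t: 10.68
eef_pos: [704.2, 13.1, 91.9]
tool_rot: [-0.34, 0.005, -0.649, 0.681]
wrist_force: [0.6, 0.3, -1.4]
opening: 15.4
face [614.9 170.6  79.8] in module [133.4 -65.1  79.8] dist 0.4 aim in face [0.000e+00 1.000e-01 1.064e+02]
scene [324. 350.]
scene [324. 229.]
scene [194. 271.]
scene [187. 393.]
side [188. 154.]
side [131. 392.]
side [313. 449.]
side [360. 212.]
```

View pics/scene11.png

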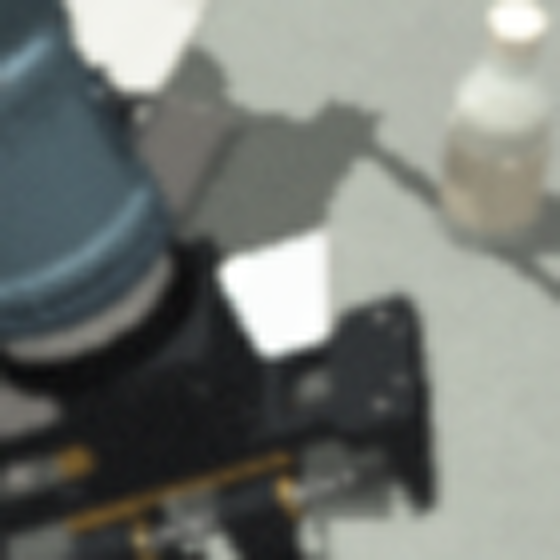

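View pics/side11.png

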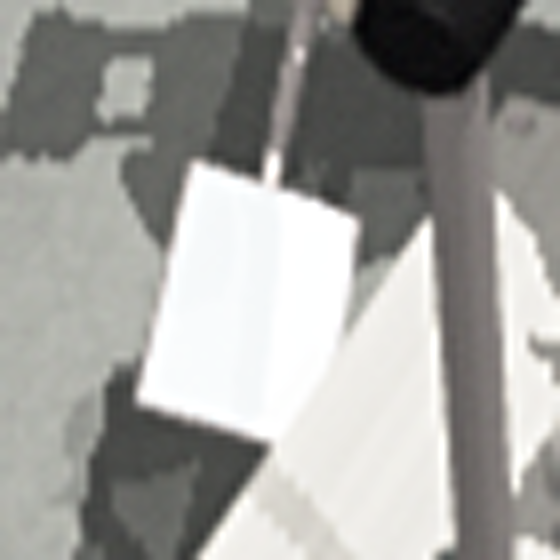

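View pics/w11.png

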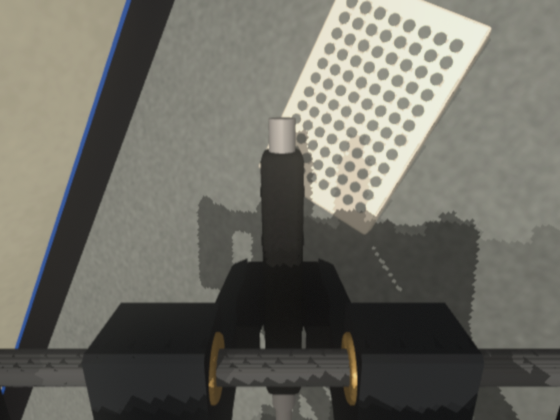

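```bash
python3 -c "
from g import *
check(); print(robot.sign_off())"
```

```text
face [614.9 170.6  79.8] in module [133.4 -65.2  79.8] dist 0.4 aim in face [1.000e-01 1.000e-01 1.064e+02]
the job is handed in; nothing more can be done
None
```

I picked up the mirror by its rubber grip, about 15 mm behind the nominal grip point and at a 50 N grip setting. I carried it in from the right rear of the module and handed the job in at about 10.7 s, still holding it there. Sign-off reports no verdict, so the figures below are my own checks.

**Position and aim:** The last check, from the arm pose and my estimate of where the module stands, put the glass middle 0.4 mm from view_spot. The line straight out of the glass passed 0.1 mm from aim_point in each direction. The real error depends mostly on how well I located the module, which I put at a few mm.

**Stillness and grip:** The arm was still for more than 1 s before hand-in. The wrist pictures showed no slip of the grip.

**Clearance:** The force readings showed no sign of contact after the pickup. I did not measure whether the bystanders had moved, but no move passed low near them.

**Disagreements:**
- The two fixed cameras differed by up to about 8 mm in x on some points, so I used averages.
- The glass corners I could see matched the prediction to about 1 px.
- The bench camera lens triangulated about 4 mm from the module estimate; an earlier, rougher reading gave about 6 mm.
- One spot on the camera tube was about 3 px off.

I could not see the index mark through the bench camera itself, so the view in the glass is inferred from geometry.

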